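# Close up the sprinkle cup: lid on, bail clamp down

### The job

The sprinkle cup has been filled and must be closed up. Take the red lid by its white handle off the slanted rack, put it on the cup so that it sits level and fully home on the rim, and then swing the steel bail over it and push it fully down to clamp the lid in. Do not drop the lid on the table, and leave the two loose chocolate-dipped cupcakes where they stand.

Things in the scene. Friction and masses are not known exactly. Their poses are not given: they have to be found in the camera images.
- lid_handle (a point): Grip point of the loose red lid's white bar handle: flat sides, 22 mm thick (lid's x), 46 mm long (y), 40 mm high. The point is on its centre line, 25 mm above the lid's top face, 15 mm below the handle's top; z points out of the lid's top. At the start the lid lies on the rack, tilted 35 degrees from level, the handle bar level, across the slope, nothing in the way beside it.
- lid_seat (a point): Centre of the underside of the same lid's flange, 30 mm below point lid_handle along the lid's z: the plane that lands on the cup's rim. The lid is a disc 116 mm across and 5 mm thick with a plug 86 mm across (bevelled to 74 mm) and 10 mm deep under it; 0.08 to 0.17 kg. It may be turned any way about its z on the cup.
- rack: Fixed rack, 150 x 136 mm, about 120 mm high. Origin at the centre of its foot, on the table. Its 140 x 130 mm face rises by 35 degrees toward the rack's +x, so it looks up and toward -x (to the robot's right); the middle of the face is 78 mm above the origin. The lid's low edge rests against two pins on the face, 35 mm either side of the middle and 20 mm tall (5 mm above the lid's top).
- cup_rim (a point): Centre of the mouth of the clear cup of orange sprinkles, at its rim, 84 mm above the table. Rim 109 mm across; the mouth takes the lid's plug with a few mm to spare. The cup is fixed on a steel base 190 x 130 mm; x points away from the robot to the bail's hinge, z up. The hinge posts stand 72 mm along +x and 53 mm either side, 107 mm above the table.
- bail_hinge (a point): Middle of the bail's hinge line, which runs along this frame's y (x, z as point cup_rim); 72 mm along +x from the cup's axis, 12 mm above its rim.
- bail_grip (a point): Centre of the black grip (18 mm across, 60 mm long, along y) in the middle of the bail's cross bar, 150 mm from the hinge line. The bail is a steel U with 10 mm rods 42 mm either side of the middle, which pass either side of the lid's handle. From upright it swings over the cup toward the robot.
- bail (a joint): Angle of the bail, rad: 0 = closed, level, at its stop, grip in front of the cup 96 mm above the table; 1.57 = upright; stop at 2.1, leaning away from the robot. Starts at 1.7 to 2.0. The hinge is stiff (0.25 N m): the bail stays where it is left, 2 to 3 N at the grip move it. If the lid is not home it cannot reach 0; closed, its rods lie 2 mm over the lid.
- cupcake_a_mid (a point): Loose chocolate-dipped cupcake, 76 mm across, 67 mm high, upright on the table; this point is its centre. A bystander.
- cupcake_b_mid (a point): Second loose chocolate-dipped cupcake, 76 mm across, 73 mm high; this point is its centre. A bystander.

How it is judged:
By the outcome, as a careful person would: the job done as asked, in the order asked, and still so for the second after the job is handed in, with the robot touching nothing.
It also fails if it takes over 61 s, if anything falls off the work surface, if the arm or the gripper's body presses on something with over 40 N, if the wrist force passes 120 N, or if a joint passes its speed limit or range.

### The arm

A 6-joint arm with a two-finger parallel gripper is mounted at the origin on a cart in front of the work surface, level with it; the furniture and walls round the work are solid. World frame = base frame: x ahead of the robot, y to its left, z up, the work surface at z = 0. Lengths are in m, angles in rad, forces in N, time in s.
With the tool pointing down it reaches from about 0.35 to 0.975 m from the base axis. Payload 4.9 kg.
Tool frame: the origin (TCP) lies at the very end of the fingers, on their centre line; the grasp point (between the pads) lies 19 mm behind it (ctrl.grip_point_offset is the distance from the TCP to the grasp point, in m); z points along the fingers, y is the line along which they close (so a half turn about z gives the same grasp; the last joint's range is limited). The gripper opens to 85 mm and grips with 20 to 120 N. Pads are 22 mm wide; open, the fingers measure 114 mm over their backs; the gripper's body (76 mm by 85 mm) begins 54 mm behind the grasp point. The pads swing forward as they close: fully open they stand 13 mm farther back than shut.
Start: joints at [-1.453, 0.053, 1.613, -0, 1.476, -0.119], TCP at [0.147, -0.608, 0.231] pointing down, gripper open.
Joint ranges: [-3.01, 3.01], [-1.01, 2.22], [0.06, 2.58], [-1.02, 4.17], [0.09, 2.62], [-3.14, 3.14]. Speed limits (rad/s): [2.57, 2.57, 3.14, 3.14, 3.14, 3.14].

### API

Orientations are given as a rotation vector (axis times angle).
In Python, from station import ctrl gives the robot as it stands.
- The arm moves only by the tool send_rows, never from a script. Its argument "rows" is a list of rows, each a list of 3 entries, a list of its own where there are three numbers: the finger opening in cm, from 0 to 8.54, then the shift along the tool's x, y, z in cm, then the turn about the tool's z in degrees. A call has 1 to 10 rows; each row shifts and turns the commanded pose from where the row before left it, along the tool's axes as they then stand; what a row does not reach is not made up. A row lasts 1/8 s, in which the tool goes at most 62.5 mm and 10.7 degrees, less where a joint would pass 70% of its speed; a pose out of reach is approached as far as the arm can. A call with a gripper value outside its range is refused whole. The fingers move at their own pace and stop on an object; "newtons" is the grip in N (left out, the last holds). Time passes only in rows, so rows that do not move let the fingers close. It gives the time, the measured TCP pose, the force, the opening and the grip force at its end, in the units of the state.
- ctrl.get_obs(): the state, without advancing time (a new reading comes with each control period).
- ctrl.get_image(name): name is "side" or "top" or "wrist"; returns a dict with "frame" (384x512x3 uint8, red, green, blue), "range_z" (384x512 float32, m along the optical axis (not along the pixel's ray), 0 where there is no reading), "fx", "fy", "cx", "cy" (pixels), "cam_to_world" (4x4, takes a point from camera to world coordinates). Camera axes: x right, y down, z forward; pixel columns grow to the right and rows downward; lengths in m; the calibration is good to about 2 mm. The wrist camera is an equidistant fisheye: a pixel r from the principal point sees the ray r / f radians off the axis. A picture is of the moment at which its call begins.
- ctrl.finish_job(): hands the job in; it is judged then, once.
The state is a dict: "t": time; "q": joint angles; "dq": joint speeds; "effort": joint torques, N m; "tool_pos": TCP position; "tool_rot": TCP orientation; "contact_force": force on the tool from outside, world axes, zero at the start; "wrist_torque": the same for the moment, N m; "opening": finger opening in m; "grip_force": force on a finger pad.
Only numpy, scipy, OpenCV 4.12 (cv2) and the standard library are available. Lean on these libraries where they do the work, as an engineer would, in place of code of your own. Each camera call takes 0.05 s, during which the arm holds its last target. There are 200 camera calls.

## Working session

There is one attempt and no reset: what is moved stays moved. The work goes in short steps, Python scripts to look and compute and a tool call to move; the robot and the scene stay as the last step left them, time stands still between calls to the robot, and variables do not carry over. Pictures are saved under pics/ and viewed, at most 10 in all, crops included, and the job is handed in when it is done.

Besides the shell and the picture viewer there is one more tool, called by a JSON object that holds its "fn" and its "kwargs". send_rows: Moves the arm, as the interface text tells. Its arguments: {"type":"object","properties":{"rows":{"type":"array","items":{"type":"array"}},"newtons":{"type":"number"}},"required":["rows"]}

```bash
ls; mkdir -p pics; cat > h.py <<'E'
import numpy as np, cv2
from scipy.spatial.transform import Rotation as R
from station import ctrl
def pts(im):
    z=im["range_z"]; h,w=z.shape; u,v=np.meshgrid(np.arange(w),np.arange(h))
    P=np.stack([(u-im["cx"])/im["fx"]*z,(v-im["cy"])/im["fy"]*z,z],-1)
    T=np.array(im["cam_to_world"]); return P@T[:3,:3].T+T[:3,3]
E
python3 - <<'E'
from h import *
ims={n:ctrl.get_image(n) for n in("side","top")}
import pickle; pickle.dump(ims,open("i0.pkl","wb"))
f=np.hstack([ims[n]["frame"] for n in ims])[:,:,::-1]
cv2.imwrite("pics/a.png",cv2.resize(f,(800,300)))
for n in ims: cv2.imwrite(f"pics/{n}.png",ims[n]["frame"][:,:,::-1]); print(n,np.round(ims[n]["cam_to_world"],3).tolist(),ims[n]["fx"],ims[n]["cx"],ims[n]["cy"])
print(ctrl.get_obs())
E
```

```text
pics
side [[0.984, -0.073, 0.165, 0.401], [-0.18, -0.447, 0.876, -0.845], [0.01, -0.891, -0.453, 0.482], [0.0, 0.0, 0.0, 1.0]] 422.35471089404973 256.25000812249 185.45600461295766
top [[0.013, -0.99, 0.143, 0.393], [-0.999, -0.007, 0.041, -0.069], [-0.04, -0.143, -0.989, 0.923], [0.0, 0.0, 0.0, 1.0]] 350.6225010270718 257.7105925357516 192.55813365457269
{'t': 0.1, 'q': array([-1.45297514e+00,  5.33185992e-02,  1.61417020e+00, -1.59539407e-05,
        1.47600631e+00, -1.19013637e-01]), 'dq': array([-6.55332297e-05, -3.10793468e-03, -3.53595853e-03,  1.47828012e-03,
       -7.33638790e-04,  8.50170459e-04]), 'effort': array([-2.45557004e-05, -3.94903064e+01, -3.71362889e+01, -1.84886230e-04,
        3.87031498e-03,  2.23457289e-05]), 'tool_pos': array([ 0.14656196, -0.60698457,  0.23016068]), 'tool_rot': array([-3.11770217e+00, -3.70928049e-01,  2.31498575e-05]), 'contact_force': array([-0.79224263,  0.0136565 , -0.12904197]), 'wrist_torque': array([ 0.02702582, -0.02681224,  0.00962792]), 'grip_force': 0.0, 'opening': 0.08566056654122113}
```

View pics/side.png

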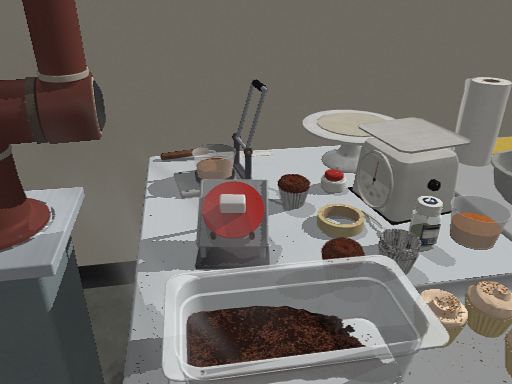

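View pics/top.png

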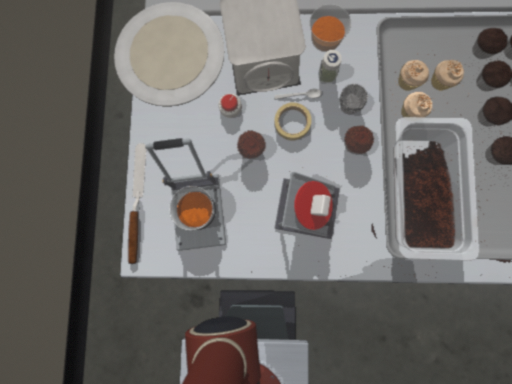

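The side view shows the red lid with its white handle at (232,204) and the open bail's grip at (259,86). In the top view the cup is at (195,210), the bail grip at (169,144), the lid at (314,205) and the handle at (320,205). The cupcakes are at (251,144) and (359,139).

```bash
python3 - <<'E'
from h import *
import pickle; ims=pickle.load(open("i0.pkl","rb"))
np.set_printoptions(precision=4,suppress=True)
def boxmask(n,x0,y0,x1,y1):
    m=np.zeros((384,512),bool); m[y0:y1,x0:x1]=1; return m
for n,b in (("side",(190,170,280,250)),("top",(275,170,345,245))):
    im=ims[n]; P=pts(im); hsv=cv2.cvtColor(im["frame"],cv2.COLOR_RGB2HSV); bm=boxmask(n,*b)
    red=bm&(hsv[...,1]>160)&((hsv[...,0]<8)|(hsv[...,0]>172))&(hsv[...,2]>80)
    red=cv2.erode(red.astype(np.uint8),np.ones((3,3)))>0
    Q=P[red&(im["range_z"]>0)]; 
    c=np.median(Q,0)
    for _ in range(5):
        c=Q.mean(0); nrm=np.linalg.svd(Q-c,full_matrices=False)[2][2]; nrm*=np.sign(nrm[2]); d=(Q-c)@nrm; Q=Q[abs(d-np.median(d))<.004]
    # lid centre from the outline (ellipse contains lid) 
    hull=cv2.convexHull(np.argwhere(red)[:,::-1].astype(np.int32))
    e=cv2.fitEllipse(hull)
    T=np.array(im["cam_to_world"]); ray=lambda u,v:T[:3,:3]@np.array([(u-im["cx"])/im["fx"],(v-im["cy"])/im["fy"],1])
    def hit(u,v,nn,p): r=ray(u,v); return T[:3,3]+r*(((p-T[:3,3])@nn)/(r@nn))
    hp=np.array([hit(*q[0],nrm,c) for q in hull]); 
    ax=np.linalg.svd(hp-c)[2]
    A=ax[:2]; q2=((hp-c)@A.T).astype(np.float32); (cc,rr)=cv2.minEnclosingCircle(q2)
    print(n,"lid plane",c,nrm,"tilt",np.degrees(np.arccos(nrm[2])),"azim",np.degrees(np.arctan2(nrm[1],nrm[0])),"circle",c+cc@A if 0 else c+cc[0]*A[0]+cc[1]*A[1],rr,len(Q), "ell",e)
    wh=bm&(hsv[...,1]<60)&(hsv[...,2]>170); 
    nl,lab,st,ce=cv2.connectedComponentsWithStats(wh.astype(np.uint8)); k=1+np.argmax(st[1:,4]); print("handle",st[k],ce[k])
    W=P[(lab==k)&(im["range_z"]>0)]; h=(W-c)@nrm; top=W[(h>.036)&(h<.044)]; print("h",np.percentile(h,[5,25,50,75,95]),len(W))
    if len(top)>5:
        tc=(top.min(0)+top.max(0))/2; print("top mean",top.mean(0),len(top),"grip",top.mean(0)-.015*nrm)
        up=np.cross(nrm,[0,0,1]);up/=np.linalg.norm(up);dn=np.cross(nrm,up)
        print(np.ptp((top@up)),np.ptp(top@dn), "mid", (np.ptp(top@up)/2+(top@up).min()-c@up),(np.ptp(top@dn)/2+(top@dn).min()-c@dn))
        r=cv2.minAreaRect((((top-c)@np.array([up,dn]).T)*1000).astype(np.float32)); print(r, "up",up)
# top: cup, base, bail
im=ims["top"];P=pts(im);hsv=cv2.cvtColor(im["frame"],cv2.COLOR_RGB2HSV)
Z=P[...,2]
print("table z",np.median(Z[245:265,260:360]))
for nm,b in (("cup",(150,130,240,260)),):
    m=boxmask("top",*b); gx,gy=[],[]
    K=P[m&(Z>.12)&(Z<.4)]; print("bail pts",len(K),K.min(0),K.max(0))
    blk=m&(hsv[...,2]<50)&(Z>.15); g=P[blk]; print("grip",len(g),np.median(g,0),g.min(0),g.max(0))
    base=m&(Z>.004)&(Z<.07)
for n,(u,v) in (("a",(251,144)),("b",(359,139))):
    S=P[v-18:v+18,u-18:u+18].reshape(-1,3); S=S[(S[:,2]>.04)&(S[:,2]<.1)]; print("cupcake",n,(S.min(0)+S.max(0))/2,S.max(0))
im=ims["side"];P=pts(im);hsv=cv2.cvtColor(im["frame"],cv2.COLOR_RGB2HSV)
blk=boxmask("s",245,75,275,95)&(hsv[...,2]<50)&(P[...,1]<.5);g=P[blk];print("grip side",len(g),np.median(g,0),g.min(0),g.max(0))
crop=np.hstack([cv2.resize(ims["top"]["frame"][130:260,120:230],None,fx=4,fy=4,interpolation=2)[:,:,::-1], cv2.resize(ims["side"]["frame"][70:200,170:260],None,fx=4,fy=4,interpolation=2)[:,:,::-1]])
print(crop.shape);cv2.imwrite("pics/cup.png",crop)
E
```

```text
side lid plane [ 0.5205 -0.1681  0.0957] [-0.0665 -0.5606  0.8254] tilt 34.36908733703782 azim -96.76166255908113 circle [ 0.5086 -0.1679  0.0949] 0.04755707457661629 503 ell ((247.16592407226562, 203.37521362304688), (25.899206161499023, 43.605804443359375), 150.9868621826172)
handle [252 170  28  20 365] [267.2164 176.7096]
h [-0.2781 -0.2678 -0.2564 -0.2452 -0.2218] 363
top lid plane [ 0.4914 -0.1498  0.1049] [-0.0952 -0.5622  0.8215] tilt 34.761034283701036 azim -99.61010325605405 circle [ 0.4852 -0.1651  0.0936] 0.05144570767879486 532 ell ((312.52593994140625, 204.65322875976562), (31.834436416625977, 43.19001770019531), 0.12733440101146698)
handle [275 170  70  50 734] [307.6853 179.3733]
h [-0.1321 -0.1258 -0.0837 -0.0472 -0.0327] 730
table z 0.000351014681587436
bail pts 620 [0.5448 0.093  0.1203] [0.6023 0.1869 0.2512]
grip 7 [0.5824 0.1637 0.2465] [0.5819 0.155  0.2445] [0.584  0.1673 0.2481]
cupcake a [ 0.6454 -0.0134  0.0553] [0.6823 0.0226 0.0696]
cupcake b [ 0.6585 -0.287   0.0568] [ 0.6956 -0.2507  0.0736]
grip side 78 [0.5848 0.1341 0.2437] [0.5778 0.1083 0.2327] [0.5995 0.177  0.2484]
(520, 800, 3)
```

View pics/cup.png

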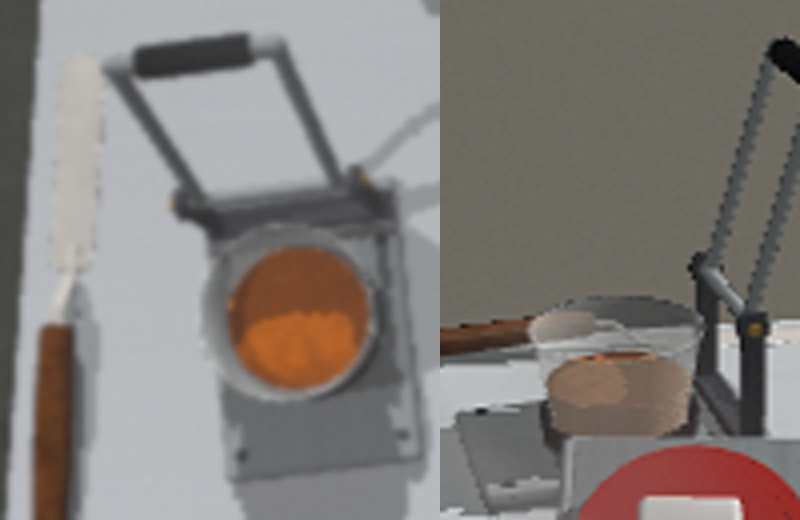

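The crop shows the cup rim as a circle centred near crop (290,312), i.e. top pixel (192.5,208). The hinge posts are at crop (182,205) and (360,182), and the grip at (192,55).

```bash
cat >> h.py <<'E'
np.set_printoptions(precision=4,suppress=True)
def ray(im,u,v):
    T=np.array(im["cam_to_world"]); return T[:3,3],T[:3,:3]@np.array([(u-im["cx"])/im["fx"],(v-im["cy"])/im["fy"],1])
def atz(im,u,v,z):
    o,r=ray(im,u,v); return o+r*(z-o[2])/r[2]
E
python3 - <<'E'
from h import *
import pickle; ims=pickle.load(open("i0.pkl","rb"))
nrm=np.array([-.083,-.561,.823]);nrm/=np.linalg.norm(nrm);c0=np.array([.506,-.159,.1])
up=np.cross(nrm,[0,0,1]);up/=np.linalg.norm(up);dn=np.cross(nrm,up)
for n,b in (("side",(190,170,280,250)),("top",(275,170,345,245))):
    im=ims[n];P=pts(im)[b[1]:b[3],b[0]:b[2]];hsv=cv2.cvtColor(im["frame"],cv2.COLOR_RGB2HSV)[b[1]:b[3],b[0]:b[2]]
    D=(P-c0); h=D@nrm; a=D@up; s=D@dn
    print("plane offset",np.median(h[(hsv[...,1]>160)&(abs(h)<.02)]))
    m=(h>.033)&(h<.05)&(hsv[...,1]<60)&(abs(a)<.08)&(abs(s)<.08); print(n,m.sum(),"h",np.median(h[m]),"a",np.percentile(a[m],[2,50,98]),"s",np.percentile(s[m],[2,50,98]))
    r=cv2.minAreaRect((np.stack([a[m],s[m]],-1)*1000).astype(np.float32)); print(r, up,dn)
    print(c0+up*r[0][0]/1000+dn*r[0][1]/1000+nrm*(np.median(h[m])-.015))
im=ims["top"]
p=lambda x,y,z:atz(im,120+x/4-.4,130+y/4-.4,z)
print("rim",p(290,312,.084)); A,B=p(182,205,.107),p(360,182,.107); print("posts",A,B,np.linalg.norm(A-B),"mid",(A+B)/2)
d=(A-B)[:2]; print("base yaw",np.degrees(np.arctan2(-d[0],d[1])))
print("grip yaw", [p(x,y,.245) for x,y in((137,62),(249,48))], p(193,55,.247))
# rim ellipse from edges
g=cv2.cvtColor(im["frame"],cv2.COLOR_RGB2GRAY)
hc=cv2.HoughCircles(cv2.resize(g[180:240,160:230],None,fx=4,fy=4,interpolation=2),cv2.HOUGH_GRADIENT,1,200,param1=80,param2=15,minRadius=80,maxRadius=98)
print(hc, [atz(im,160+q[0]/4-.4,180+q[1]/4-.4,.084) for q in hc[0]])
E
```

```text
plane offset 0.0002918855302453812
side 290 h 0.0383386201339468 a [-0.0009  0.0208  0.042 ] s [0.0084 0.02   0.0291]
((20.092187881469727, 18.532136917114258), (22.16363525390625, 44.6826171875), 89.43605041503906) [-0.9892  0.1464  0.    ] [-0.1205 -0.8146 -0.5674]
[ 0.482  -0.1843  0.1087]
plane offset -8.378576319169476e-05
top 163 h 0.03825079389936102 a [-0.0018  0.0205  0.042 ] s [0.0039 0.0124 0.0249]
((19.945552825927734, 14.275174140930176), (45.7309684753418, 22.299530029296875), 0.11101538687944412) [-0.9892  0.1464  0.    ] [-0.1205 -0.8146 -0.5674]
[ 0.4826 -0.1808  0.111 ]
rim [0.4766 0.125  0.084 ]
posts [0.5379 0.1874 0.107 ] [0.5525 0.0807 0.107 ] 0.10761961592848489 mid [0.5452 0.134  0.107 ]
base yaw 7.774948574090144
grip yaw [array([0.5866, 0.1708, 0.245 ]), array([0.594, 0.114, 0.245])] [0.5897 0.1418 0.247 ]Traceback (most recent call last):
  File "<stdin>", line 20, in <module>
TypeError: 'NoneType' object is not subscriptable
```

```bash
cat >> h.py <<'E'
def rel(target,yawy=None):
    "world target of TCP -> tool shift cm in present axes; yaw of tool y"
    o=ctrl.get_obs(); M=R.from_rotvec(o["tool_rot"]).as_matrix(); y=np.degrees(np.arctan2(M[1,1],M[0,1]))
    print("tcp",o["tool_pos"],"yaw y",round(y,2),"tz",M[:,2],"shift cm",M.T@(np.array(target)-o["tool_pos"])*100, "turn",None if yawy is None else ((-(yawy-y)+90)%180-90))
    print("q",o["q"],"F",o["contact_force"],"open",o["opening"],o["grip_force"],"t",o["t"])
E
python3 - <<'E'
from h import *
rel([.482,-.182,.231],-8.4)
o=ctrl.get_obs();M=R.from_rotvec(o["tool_rot"]).as_matrix(); d=np.array([.482,-.182,.231])-o["tool_pos"]
for k in range(10): print((R.from_matrix(M)*R.from_euler("z",-6.8*k,degrees=True)).inv().apply(d*10).round(2))
E
```

```text
tcp [ 0.1466 -0.607   0.2302] yaw y -76.43 tz [-0.0002  0.0019 -1.    ] shift cm [ 42.5788 -33.4419  -0.0118] turn -68.03026532903291
q [-1.453   0.0533  1.6142 -0.      1.476  -0.119 ] F [-0.7922  0.0137 -0.129 ] open 0.08566056654122113 0.0 t 0.1
[ 4.26 -3.34 -0.  ]
[ 4.62 -2.82 -0.  ]
[ 4.92 -2.25 -0.  ]
[ 5.16 -1.65 -0.  ]
[ 5.32 -1.03 -0.  ]
[ 5.4  -0.39 -0.  ]
[ 5.41  0.25 -0.  ]
[ 5.34  0.89 -0.  ]
[ 5.2   1.52 -0.  ]
[ 4.98  2.12 -0.  ]
```

{"fn": "send_rows", "kwargs": {"rows": [[8.5,[4.26,-3.34,0],-6.8],[8.5,[4.62,-2.82,0],-6.8],[8.5,[4.92,-2.25,0],-6.8],[8.5,[5.16,-1.65,0],-6.8],[8.5,[5.32,-1.03,0],-6.8],[8.5,[5.4,-0.39,0],-6.8],[8.5,[5.41,0.25,0],-6.8],[8.5,[5.34,0.89,0],-6.8],[8.5,[5.2,1.52,0],-6.8],[8.5,[4.98,2.12,0],-6.8]], "newtons": 40}}

```text
t: 1.35
tool_pos: [0.4828, -0.1809, 0.2309]
tool_rot: [-2.375, -2.057, 0.0]
contact_force: [0.1, -0.7, 0.4]
opening: 0.0851
grip_force: 0.0
```

{"fn": "send_rows", "kwargs": {"rows": [[8.5,[0,0,0],0],[8.5,[0,0,0],0]]}}

```text
t: 1.6
tool_pos: [0.4818, -0.1825, 0.2308]
tool_rot: [-2.378, -2.052, 0.001]
contact_force: [0.8, -0.6, -0.3]
opening: 0.0849
grip_force: 0.0
```

```bash
python3 - <<'E'
from h import *
rel([.482,-.182,.231],-8.4)
im=ctrl.get_image("wrist"); cv2.imwrite("pics/w1.png",im["frame"][:,:,::-1]); print(im["fx"],im["cx"],im["cy"],np.array(im["cam_to_world"]))
import pickle;pickle.dump(im,open("w1.pkl","wb"))
E
```

```text
tcp [ 0.4818 -0.1825  0.2308] yaw y -8.44 tz [-0.001  0.    -1.   ] shift cm [ 0.0565  0.013  -0.0155] turn -0.03674708500997781
q [-0.5064 -0.213   1.8642 -0.0005  1.4912 -0.3591] F [ 0.7665 -0.6333 -0.3072] open 0.084922663089754 0.0 t 1.6
297.3186396354542 262.3018709031096 195.4415591685235 [[ 0.9892 -0.1398 -0.0436  0.493 ]
 [-0.1464 -0.9447 -0.2936 -0.1082]
 [-0.0001  0.2968 -0.9549  0.3736]
 [ 0.      0.      0.      1.    ]]
```

View pics/w1.png

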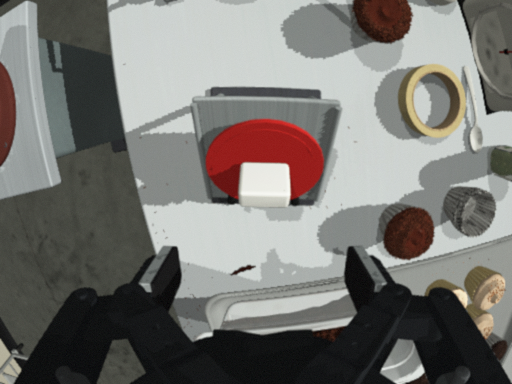

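The wrist view shows the handle at about (265,185), centred on the red lid at (265,160). The fingers straddle it at (160,270) and (365,270), aligned with the bar.

```bash
cat >> h.py <<'E'
def wpts(im):
    z=im["range_z"]; h,w=z.shape; u,v=np.meshgrid(np.arange(w),np.arange(h))
    x=(u-im["cx"])/im["fx"];y=(v-im["cy"])/im["fy"];r=np.hypot(x,y)+1e-9; t=np.tan(np.minimum(r,1.4))/r
    P=np.stack([x*t*z,y*t*z,z],-1);T=np.array(im["cam_to_world"]); return P@T[:3,:3].T+T[:3,3]
E
python3 - <<'E'
from h import *
import pickle; im=pickle.load(open("w1.pkl","rb"));P=wpts(im);hsv=cv2.cvtColor(im["frame"],cv2.COLOR_RGB2HSV)
red=(hsv[...,1]>160)&((hsv[...,0]<8)|(hsv[...,0]>172))&(hsv[...,2]>80); red[:100]=0;red[215:]=0;red[:,:200]=0;red[:,330:]=0
Q=P[cv2.erode(red.astype(np.uint8),np.ones((5,5)))>0]
for _ in range(5):
    c=Q.mean(0); n=np.linalg.svd(Q-c,full_matrices=False)[2][2]; n*=np.sign(n[2]); d=(Q-c)@n; Q=Q[abs(d)<.003]
print("n",n,np.degrees(np.arccos(n[2])),np.degrees(np.arctan2(n[1],n[0])),len(Q))
up=np.cross(n,[0,0,1]);up/=np.linalg.norm(up);dn=np.cross(n,up)
D=P-c;h=D@n;a=D@up;s=D@dn
m=(h>.037)&(h<.05)&(abs(a)<.08)&(abs(s)<.06);m[215:]=0
print(m.sum(),np.median(h[m]),np.percentile(a[m],[1,99]),np.percentile(s[m],[1,99]))
g=c+up*np.mean(np.percentile(a[m],[1,99]))+dn*np.mean(np.percentile(s[m],[1,99]))+n*.025
print("grip",g); rel(g+[0,0,-.017],-8.4)
E
```

```text
n [-0.1031 -0.5904  0.8005] 36.82435369595053 -99.90142808717904 2059
737 0.03960260958105456 [-0.022   0.0213] [0.009  0.0296]
grip [ 0.4837 -0.1816  0.1113]
tcp [ 0.4816 -0.1831  0.2309] yaw y -8.5 tz [-0.0009 -0.0001 -1.    ] shift cm [ 0.1792  0.1977 13.6604] turn -0.10145733240118204
q [-0.5076 -0.2132  1.8643 -0.0005  1.4912 -0.3592] F [-1.106  -0.658  -0.8553] open 0.08513221536196441 0.0 t 1.65
```

{"fn": "send_rows", "kwargs": {"rows": [[8.5,[0.1,0.1,3.5],0],[8.5,[0,0,3.5],0],[8.5,[0,0,3.0],0],[8.5,[0,0,2.0],0],[8.5,[0,0,1.2],0],[8.5,[0,0,0.7],0],[8.5,[0,0,0],0],[4.0,[0,0,0],0],[4.0,[0,0,0],0],[4.0,[0,0,0],0]], "newtons": 40}}

```text
t: 2.9
tool_pos: [0.4835, -0.182, 0.0933]
tool_rot: [2.378, 2.052, -0.0]
contact_force: [-1.9, -0.4, 4.3]
opening: 0.0453
grip_force: 41.4
```

{"fn": "send_rows", "kwargs": {"rows": [[4.0,[0,0,0],0],[4.0,[0,0,0],0],[4.0,[0,0,0],0]]}}

```text
t: 3.28
tool_pos: [0.4836, -0.182, 0.0933]
tool_rot: [2.378, 2.052, 0.0]
contact_force: [-2.6, 0.5, 5.4]
opening: 0.0456
grip_force: 41.6
```

{"fn": "send_rows", "kwargs": {"rows": [[4.0,[0,0,-0.5],0],[4.0,[0,0,-1.0],0],[4.0,[0,0,-2],0],[4.0,[0,0,-3],0],[4.0,[0,0,-3],0],[4.0,[0,0,-2],0],[4.0,[0,0,0],0],[4.0,[0,0,0],0]]}}

```text
t: 4.28
tool_pos: [0.4827, -0.1814, 0.2059]
tool_rot: [-2.377, -2.051, 0.001]
contact_force: [-0.6, -0.1, -1.9]
opening: 0.0457
grip_force: 41.0
```

```bash
cat >> h.py <<'E'
def lid(im,P,box):
    hsv=cv2.cvtColor(im["frame"],cv2.COLOR_RGB2HSV); x0,y0,x1,y1=box
    red=(hsv[...,1]>160)&((hsv[...,0]<8)|(hsv[...,0]>172))&(hsv[...,2]>60); k=np.zeros_like(red);k[y0:y1,x0:x1]=1
    Q=P[cv2.erode((red&k).astype(np.uint8),np.ones((3,3)))>0]
    for _ in range(6):
        c=np.median(Q,0) if _==0 else Q.mean(0); n=np.linalg.svd(Q-c,full_matrices=False)[2][2]; n*=np.sign(n[2]); d=(Q-c)@n; Q=Q[abs(d)<max(.003,.012-.003*_)]
    print("lid n",n,"tilt",np.degrees(np.arccos(n[2])),"az",np.degrees(np.arctan2(n[1],n[0])),"c",c,len(Q))
    return Q,c,n
E
python3 - <<'E'
from h import *
rel([.476,.1245,.2],None)
im=ctrl.get_image("wrist");s=ctrl.get_image("side")
f=np.hstack([im["frame"][:384],s["frame"]])[:,:,::-1]; cv2.imwrite("pics/w2.png",cv2.resize(f,(800,300)))
lid(im,wpts(im),(120,80,400,330));lid(s,pts(s),(170,80,300,250))
E
```

```text
tcp [ 0.4827 -0.1814  0.2059] yaw y -8.43 tz [-0.0018  0.001  -1.    ] shift cm [30.1586 -5.1411  0.6248] turn None
q [-0.5039 -0.1945  1.8902 -0.      1.448  -0.3567] F [-0.6465 -0.0609 -1.9455] open 0.045656472896465884 41.042354106903076 t 4.275
lid n [-0.0895 -0.5537  0.8279] tilt 34.11639961847313 az -99.18327217459415 c [ 0.4886 -0.1452  0.2194] 15928
lid n [-0.0909 -0.5644  0.8205] tilt 34.86441749862063 az -99.15157366055227 c [ 0.5075 -0.1888  0.1917] 300
```

View pics/w2.png

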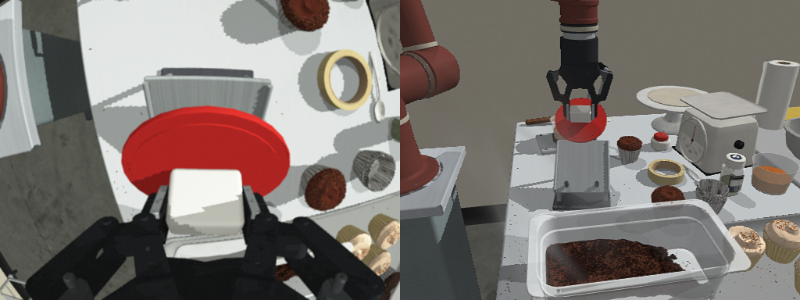

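The wrist/side pair shows the lid held firmly between the fingers, clear of the rack and still tilted about 34° with the low edge toward -y. I'll loosen the grip to see whether it swings level.

{"fn": "send_rows", "kwargs": {"rows": [[4.0,[0,0,0],0],[4.0,[0,0,0],0],[4.0,[0,0,0],0],[4.0,[0,0,0],0]], "newtons": 20}}

```text
t: 4.88
tool_pos: [0.4833, -0.1817, 0.2073]
tool_rot: [2.379, 2.052, 0.0]
contact_force: [-0.2, 0.2, -1.7]
opening: 0.0454
grip_force: 41.0
```

```bash
python3 - <<'E'
from h import *
im=ctrl.get_image("wrist");lid(im,wpts(im),(120,80,400,330))
rel([.476,.1245,.2],None)
E
```

```text
lid n [-0.091  -0.5528  0.8283] tilt 34.074326437574676 az -99.34948647836545 c [ 0.4892 -0.1456  0.2208] 15951
tcp [ 0.4833 -0.1817  0.2074] yaw y -8.43 tz [ 0.0001 -0.     -1.    ] shift cm [30.1831 -5.2127  0.7343] turn None
q [-0.5039 -0.1952  1.8884  0.      1.4483 -0.3567] F [ 0.0877 -0.9152 -0.9556] open 0.04557969001870644 41.04229688644409 t 4.925
```

{"fn": "send_rows", "kwargs": {"rows": [[4.0,[3.0,-0.5,0],0],[4.0,[4.6,-0.75,0],0],[4.0,[4.6,-0.75,0],0],[4.0,[4.6,-0.75,0],0],[4.0,[4.6,-0.75,0],0],[4.0,[4.0,-0.7,0],-4],[4.0,[2.3,-0.25,0],-6],[4.0,[0,0,0],-6.2],[4.0,[0,0,0],0],[4.0,[0,0,0],0]]}}

```text
t: 6.18
tool_pos: [0.4783, 0.0986, 0.2073]
tool_rot: [2.068, 2.365, 0.0]
contact_force: [-0.1, -0.3, -1.1]
opening: 0.0455
grip_force: 41.1
```

```bash
python3 - <<'E'
from h import *
rel([.4794,.0987,.1225],7.8)
im=ctrl.get_image("wrist");lid(im,wpts(im),(120,80,400,330))
t=ctrl.get_image("top")
f=np.hstack([cv2.resize(im["frame"],(512,384)),cv2.resize(t["frame"][120:270,120:270],(384,384),interpolation=2)])[:,:,::-1]; cv2.imwrite("pics/w3.png",cv2.resize(f,(800,343)))
E
```

```text
tcp [0.4783 0.0986 0.2073] yaw y 7.66 tz [ 0.0001  0.     -1.    ] shift cm [-0.0065  0.1099  8.4842] turn -0.14175017989437322
q [ 0.0508 -0.2682  1.9494 -0.      1.4603 -0.0829] F [-0.0869 -0.3301 -1.1269] open 0.04545055290499658 41.06577515602112 t 6.175
lid n [ 0.066  -0.5558  0.8287] tilt 34.03484665545518 az -83.22689157218876 c [0.4738 0.135  0.2209] 15931
```

View pics/w3.png

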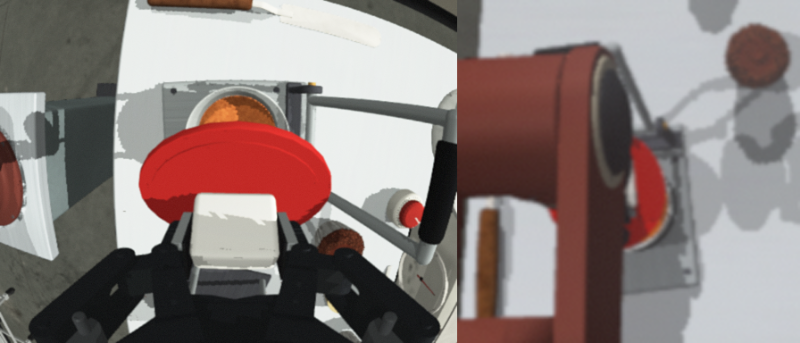

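The wrist view (left) shows the tilted lid over the near half of the cup, with the rim's far edge at about (237,85) and the bail upright to the right. I'll check the rim centre from depth.

```bash
python3 - <<'E'
from h import *
im=ctrl.get_image("wrist");P=wpts(im)
import pickle; it=pickle.load(open("i0.pkl","rb"))["top"]
from scipy.optimize import least_squares
for n,Q in (("w",P.reshape(-1,3)),("t",pts(it).reshape(-1,3)),("s",pts(pickle.load(open("i0.pkl","rb"))["side"]).reshape(-1,3))):
    d=np.hypot(Q[:,0]-.476,Q[:,1]-.1245); m=(abs(Q[:,2]-.083)<.005)&(d>.044)&(d<.062); K=Q[m]
    print(n,len(K),K[:,2].mean() if len(K) else 0)
    if len(K)>20:
        for r in (None,.0535):
            f=(lambda p:np.hypot(K[:,0]-p[0],K[:,1]-p[1])-p[2]) if r is None else (lambda p:np.hypot(K[:,0]-p[0],K[:,1]-p[1])-r)
            s=least_squares(f,[.476,.1245]+([.053] if r is None else []),loss="soft_l1",f_scale=.001); print(s.x,abs(s.fun).mean())
        print("ang",np.histogram(np.degrees(np.arctan2(K[:,1]-.1245,K[:,0]-.476)),8,(-180,180))[0])
E
```

```text
w 670 0.08215118086577435
[0.477  0.1288 0.0521] 0.0008798744644323098
[0.4772 0.127 ] 0.0009423663633105494
ang [  0   0   0   0 113 202 190 165]
t 223 0.08246210016546414
[0.4765 0.128  0.0525] 0.0009631569934479214
[0.4765 0.1277] 0.001230527234372504
ang [22 16 22 28 31 40 36 28]
s 195 0.08110081441454182
[0.4757 0.1256 0.0527] 0.0012225446625669352
[0.4758 0.1255] 0.001374483138136351
ang [17 33 30 11 18 32 36 18]
```

{"fn": "send_rows", "kwargs": {"rows": [[4.0,[0.22,0.18,2.5],0],[4.0,[0,0,3.0],0],[4.0,[0,0,2.0],0],[4.0,[0,0,0.8],0],[4.0,[0,0,0],0],[4.0,[0,0,0.2],0],[4.0,[0,0,0.2],0]]}}

```text
t: 7.2
tool_pos: [0.4804, 0.1013, 0.1213]
tool_rot: [2.065, 2.366, 0.002]
contact_force: [-0.3, -0.3, -1.3]
opening: 0.0456
grip_force: 41.0
```

{"fn": "send_rows", "kwargs": {"rows": [[4.0,[0.0,0,0.15],0],[4.0,[0.19,0,0.1],0],[4.0,[0.19,0,0.1],0],[4.0,[0.22,0,0.14],0],[4.0,[0.22,0,0.15],0],[4.0,[0,0,0],0]]}}

```text
t: 7.95
tool_pos: [0.479, 0.1089, 0.1152]
tool_rot: [2.065, 2.366, -0.002]
contact_force: [-2.6, -3.3, 5.9]
opening: 0.0457
grip_force: 38.8
```

```bash
python3 - <<'E'
from h import *
rel([.4765,.1268,.096],7.8)
im=ctrl.get_image("wrist");lid(im,wpts(im),(120,80,400,330))
E
```

```text
tcp [0.479  0.1089 0.1152] yaw y 7.77 tz [ 0.0005 -0.0017 -1.    ] shift cm [ 1.8094 -0.0047  1.9124] turn -0.027994205617460466
q [ 0.073  -0.1715  2.0276 -0.0018  1.2851 -0.0622] F [-2.6091 -3.2553  5.9294] open 0.045692251841767804 38.78093898296356 t 7.95
lid n [ 0.0606 -0.4423  0.8948] tilt 26.512771343009767 az -82.20124226987281 c [0.4745 0.1429 0.1241] 16354
```

Works: the tilt is already 26.5° with a contact force of about 7 N. I'll continue along the arc.

{"fn": "send_rows", "kwargs": {"rows": [[4.0,[0.21,0,0.16],0],[4.0,[0.21,0,0.17],0],[4.0,[0.2,0,0.18],0],[4.0,[0.19,0,0.18],0],[4.0,[0.18,0,0.2],0],[4.0,[0.18,0,0.2],0],[4.0,[0,0,0],0]]}}

```text
t: 8.88
tool_pos: [0.4775, 0.1213, 0.1048]
tool_rot: [2.066, 2.366, 0.001]
contact_force: [-3.8, -0.1, 8.7]
opening: 0.0454
grip_force: 40.8
```

```bash
python3 - <<'E'
from h import *
rel([.4765,.1268,.096],7.8)
im=ctrl.get_image("wrist");lid(im,wpts(im),(120,80,400,330))
E
```

```text
tcp [0.4775 0.1213 0.1048] yaw y 7.76 tz [ 0.0006  0.0003 -1.    ] shift cm [ 0.5556 -0.0253  0.8764] turn -0.039760073691240905
q [ 0.0975 -0.1551  2.0319  0.0002  1.2641 -0.038 ] F [-3.8469 -0.0831  8.7272] open 0.04543724798247073 40.8314448595047 t 8.875
lid n [ 0.0301 -0.22    0.975 ] tilt 12.829533179576476 az -82.22167268028147 c [0.4737 0.1503 0.1066] 16062
```

{"fn": "send_rows", "kwargs": {"rows": [[4.0,[0.14,0,0.17],0],[4.0,[0.13,0,0.17],0],[4.0,[0.12,0,0.18],0],[4.0,[0.1,0,0.18],0],[4.0,[0.06,0,0.18],0],[4.0,[0,0,0],0]]}}

```text
t: 9.68
tool_pos: [0.4771, 0.1276, 0.0965]
tool_rot: [-2.066, -2.366, -0.004]
contact_force: [-4.8, 3.5, 10.5]
opening: 0.0457
grip_force: 42.9
```

```bash
python3 - <<'E'
from h import *
rel([.4765,.1268,.096],7.8)
im=ctrl.get_image("wrist");lid(im,wpts(im),(120,80,400,330))
E
```

```text
tcp [0.4771 0.1276 0.0965] yaw y 7.75 tz [ 0.0012  0.0021 -1.    ] shift cm [-0.0681 -0.0653  0.0542] turn -0.048943563003859936
q [ 0.1093 -0.1421  2.0354  0.002   1.2469 -0.0266] F [-4.7841  3.4506 10.4608] open 0.04573748400969979 42.86553382873535 t 9.675
lid n [ 0.01   -0.0716  0.9974] tilt 4.145025524516456 az -82.05378709525921 c [0.474  0.1506 0.0945] 15767
```

{"fn": "send_rows", "kwargs": {"rows": [[4.0,[0,0,0.12],0],[4.0,[0,0,0.12],0],[4.0,[0,0,0.1],0],[4.0,[0,0,0],0]]}}

```text
t: 10.22
tool_pos: [0.4777, 0.1284, 0.0941]
tool_rot: [-2.066, -2.366, -0.008]
contact_force: [-4.8, 3.8, 12.5]
opening: 0.0453
grip_force: 43.9
```

```bash
python3 - <<'E'
from h import *
rel([.4765,.1268,.096],7.8)
im=ctrl.get_image("wrist");lid(im,wpts(im),(120,80,400,330))
E
```

```text
tcp [0.4777 0.1284 0.0941] yaw y 7.75 tz [ 0.0027  0.0041 -1.    ] shift cm [-0.1434 -0.1373 -0.1958] turn -0.054017226759896175
q [ 0.1099 -0.1381  2.0364  0.004   1.2402 -0.0266] F [-4.8481  3.7659 12.4812] open 0.04529067269540164 43.885449171066284 t 10.225
lid n [ 0.003  -0.029   0.9996] tilt 1.6690574596079564 az -84.14416411600904 c [0.4748 0.1487 0.0912] 15914
```

{"fn": "send_rows", "kwargs": {"rows": [[6.5,[0,0,0],0],[6.5,[0,0,0],0],[6.5,[0,0,-0.5],0],[6.5,[0,0,-2.5],0],[6.5,[0,0,-3.5],0],[6.5,[0,0,-3],0],[0.0,[0,0,0],0],[0.0,[0,0,0],0],[0.0,[0,0,0],0]]}}

```text
t: 11.4
tool_pos: [0.4753, 0.1263, 0.1839]
tool_rot: [-2.065, -2.365, 0.004]
contact_force: [-1.0, -1.2, 0.2]
opening: 0.0104
grip_force: 0.0
```

```bash
python3 - <<'E'
from h import *
rel([.4765,.1268,.129],7.8)
im=ctrl.get_image("wrist");Q,c,n=lid(im,wpts(im),(120,60,400,330))
P=wpts(im)
D=P-c;h=D@n;m=(h>.036)&(h<.045)&(np.hypot(D[...,0],D[...,1])<.07);m[330:]=0;print("handle top",m.sum(),np.percentile(P[m],[1,50,99],axis=0))
cv2.imwrite("pics/w4.png",im["frame"][:,:,::-1])
E
```

```text
tcp [0.4753 0.1263 0.1839] yaw y 7.76 tz [-0.0032 -0.0003 -1.    ] shift cm [0.0346 0.1461 5.4855] turn -0.03801152984006251
q [ 0.1082 -0.2384  1.9647  0.      1.4185 -0.0273] F [-0.978  -1.1515  0.2029] open 0.010354066486902616 0.0 t 11.4
lid n [-0.0003  0.0028  1.    ] tilt 0.15992352328014495 az 95.9369953615705 c [0.4769 0.1359 0.0896] 9375
handle top 1701 [[0.4564 0.1145 0.1258]
 [0.4782 0.1266 0.1286]
 [0.5005 0.1373 0.1302]]
```

View pics/w4.png

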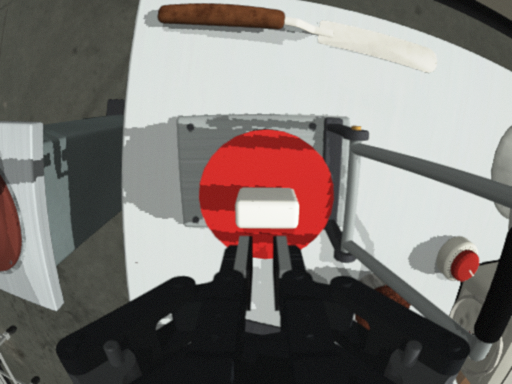

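The wrist view shows the lid level on the cup (tilt 0.2°, top face at z = 0.0896), its disc centred at (267,193) and the bail open at right. The lid is home, so next I'll grasp the bail grip from above.

{"fn": "send_rows", "kwargs": {"rows": [[4.0,[0,0,-4],0],[6.0,[0,0,-4],0],[6.0,[0,0,-3],0],[6.0,[0,3,0],0],[6.0,[0,4,0],0],[6.0,[0,3,0],0],[6.0,[0,1.4,0],0],[6.0,[0,0,0],0]]}}

```text
t: 12.45
tool_pos: [0.5891, 0.1418, 0.2947]
tool_rot: [-2.065, -2.366, 0.003]
contact_force: [0.1, -0.4, -0.6]
opening: 0.0595
grip_force: 0.0
```

```bash
python3 - <<'E'
from h import *
rel([.588,.142,.222],7.8)
im=ctrl.get_image("wrist");s=ctrl.get_image("side");P=wpts(im)
m=(P[...,2]>.225)&(P[...,2]<.262)&(abs(P[...,0]-.59)<.04)&(abs(P[...,1]-.142)<.04);print(m.sum(),np.percentile(P[m],[2,50,98],axis=0) if m.sum() else 0)
f=np.hstack([im["frame"],cv2.resize(s["frame"][30:200,150:350],(452,384),interpolation=2)])[:,:,::-1]; cv2.imwrite("pics/w5.png",cv2.resize(f,(800,319)))
E
```

```text
tcp [0.5891 0.1418 0.2947] yaw y 7.77 tz [-0.0022 -0.0003 -1.    ] shift cm [ 0.0371 -0.0933  7.2725] turn -0.033792412111324666
q [ 0.1134 -0.0205  1.5821 -0.      1.5822 -0.0221] F [ 0.1485 -0.3525 -0.5885] open 0.05952865644773295 0.0 t 12.45
2460 [[0.5812 0.104  0.2414]
 [0.5912 0.1468 0.2468]
 [0.6017 0.1802 0.2494]]
```

View pics/w5.png

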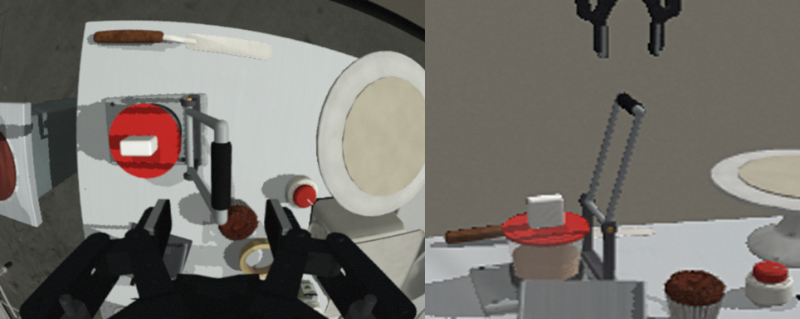

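The side view shows the fingers straddling the bail's black grip from above; depth puts the grip centre at (0.591,0.142,0.240). I'll descend and close on it.

{"fn": "send_rows", "kwargs": {"rows": [[6.0,[0,0.2,2],0],[6.0,[0,0,2.5],0],[6.0,[0,0,2],0],[6.0,[0,0,0.7],0],[6.0,[0,0,0],0],[1.0,[0,0,0],0],[1.0,[0,0,0],0],[1.0,[0,0,0],0],[1.0,[0,0,0],0],[1.0,[0,0,0],0]], "newtons": 25}}

```text
t: 13.8
tool_pos: [0.5918, 0.1421, 0.2249]
tool_rot: [2.065, 2.366, 0.002]
contact_force: [0.3, -0.0, 4.6]
opening: 0.0172
grip_force: 24.6
```

```bash
python3 - <<'E'
from h import *
rel([.588,.142,.222],7.8)
p=ctrl.get_obs()["tool_pos"]+[0,0,.019]; d=np.array([.991,.1357]); h=np.array([.5478,.1388]) 
x=(p[:2]-h)@d; z=p[2]-.096; print(x,z,np.hypot(x,z)); th0=np.pi-np.arctan2(z,x); print("th0",th0)
prev=th0
for t in np.linspace(th0,.6,14)[1:]:
    print(round(t,2),"dy %.2f dz %.2f"%(-15*(np.cos(t)-np.cos(prev)),-15*(np.sin(t)-np.sin(prev)))); prev=t
E
```

```text
tcp [0.5918 0.1421 0.2249] yaw y 7.77 tz [ 0.0018  0.0002 -1.    ] shift cm [ 0.0362 -0.3756  0.2896] turn -0.03306741802846602
q [ 0.1135  0.017   1.6602  0.      1.4626 -0.022 ] F [ 0.2894 -0.0151  4.644 ] open 0.01719072277937874 24.61848735809326 t 13.8
0.04402434434796204 0.14790260211423825 0.15431565898323674
th0 1.860102814304014
1.76 dy -1.41 dz -0.35
1.67 dy -1.44 dz -0.21
1.57 dy -1.45 dz -0.07
1.47 dy -1.45 dz 0.07
1.38 dy -1.44 dz 0.21
1.28 dy -1.41 dz 0.35
1.18 dy -1.37 dz 0.49
1.08 dy -1.32 dz 0.62
0.99 dy -1.25 dz 0.74
0.89 dy -1.17 dz 0.86
0.79 dy -1.08 dz 0.97
0.7 dy -0.99 dz 1.07
0.6 dy -0.88 dz 1.16
```

{"fn": "send_rows", "kwargs": {"rows": [[1.0,[0,-0.7,-0.25],0],[1.0,[0,-0.7,-0.2],0],[1.0,[0,-1.44,-0.25],0],[1.0,[0,-1.45,-0.07],0],[1.0,[0,-1.45,0.07],0],[1.0,[0,-1.44,0.21],0],[1.0,[0,-1.41,0.35],0],[1.0,[0,-1.37,0.49],0]]}}

```text
t: 14.8
tool_pos: [0.4913, 0.1285, 0.2197]
tool_rot: [-2.065, -2.366, 0.001]
contact_force: [1.3, 0.1, 6.0]
opening: 0.0169
grip_force: 26.7
```

{"fn": "send_rows", "kwargs": {"rows": [[1.0,[0,-1.32,0.62],0],[1.0,[0,-1.25,0.74],0],[1.0,[0,-1.17,0.86],0],[1.0,[0,-1.08,0.97],0],[1.0,[0,-1.0,1.07],0],[1.0,[0,-0.88,1.16],0],[1.0,[0,0,0],0]]}}

```text
t: 15.68
tool_pos: [0.4243, 0.1193, 0.1638]
tool_rot: [-2.064, -2.365, 0.005]
contact_force: [2.5, -0.1, -2.6]
opening: 0.0168
grip_force: 25.9
```

```bash
python3 - <<'E'
from h import *
rel([.588,.142,.222],7.8)
p=ctrl.get_obs()["tool_pos"]+[0,0,.019]; d=np.array([.991,.1357]); h=np.array([.5478,.1388]) 
x=(p[:2]-h)@d; z=p[2]-.096; print(x,z,np.hypot(x,z),"th",np.pi-np.arctan2(z,x))
im=ctrl.get_image("wrist");lid(im,wpts(im),(60,60,460,330))
s=ctrl.get_image("side");cv2.imwrite("pics/s6.png",cv2.resize(s["frame"][60:220,140:320],None,fx=3,fy=3,interpolation=2)[:,:,::-1])
E
```

```text
tcp [0.4243 0.1193 0.1638] yaw y 7.77 tz [-0.0041 -0.0005 -1.    ] shift cm [ 0.034  16.5029 -5.8888] turn -0.03365474481049091
q [ 0.1051 -0.361   2.0951 -0.0001  1.4116 -0.0305] F [ 2.5144 -0.0797 -2.6276] open 0.01682197811460459 25.91424286365509 t 15.675
-0.1250400813889113 0.08679581774211145 0.15221214120847057 th 0.6067849167245813
lid n [0.0021 0.0038 1.    ] tilt 0.2484118572171101 az 60.864568609170355 c [0.4814 0.1311 0.0897] 6618
```

View pics/s6.png

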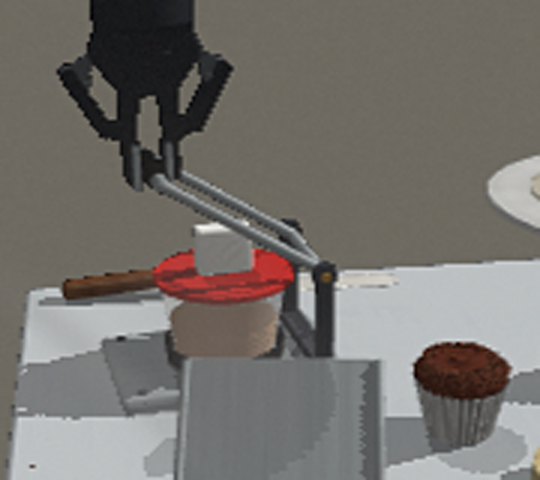

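The bail is swung over the lid at about 35° with the grip held at crop (150,163). I'll release, close the fingers above the grip and push it down from the top.

{"fn": "send_rows", "kwargs": {"rows": [[4.5,[0,0,0],0],[4.5,[0,0,0],0],[4.5,[0,0,-1.0],0],[4.5,[0,0,-3.0],0],[4.5,[0,0,-1.6],0],[0,[0,0,0],0],[0,[0,0,0],0],[0,[0,0,0],0],[0,[0,0,0],0],[0,[0,0,0],0]]}}

```text
t: 17.02
tool_pos: [0.426, 0.1196, 0.2217]
tool_rot: [-2.066, -2.366, 0.001]
contact_force: [-0.9, -0.1, 0.2]
opening: 0.0
grip_force: 0.0
```

{"fn": "send_rows", "kwargs": {"rows": [[0,[0,0,1.5],0],[0,[0,0,1.0],0],[0,[0,-0.4,0.64],0],[0,[0,-0.38,0.64],0],[0,[0,-0.65,1.35],0],[0,[0,-0.51,1.41],0],[0,[0,0,0],0]]}}

```text
t: 17.9
tool_pos: [0.4056, 0.1168, 0.1546]
tool_rot: [-2.065, -2.366, 0.003]
contact_force: [0.7, -0.4, -1.2]
opening: 0.0001
grip_force: 0.0
```

```bash
python3 - <<'E'
from h import *
rel([.399,.1185,.105],7.8)
im=ctrl.get_image("side");cv2.imwrite("pics/s7.png",cv2.resize(im["frame"][60:220,140:320],None,fx=3,fy=3,interpolation=2)[:,:,::-1])
E
```

```text
tcp [0.4056 0.1168 0.1546] yaw y 7.77 tz [-0.0025 -0.0002 -1.    ] shift cm [ 0.2562 -0.6228  4.9634] turn -0.032346198276073324
q [ 0.1037 -0.4087  2.1455  0.      1.4073 -0.0319] F [ 0.7169 -0.3536 -1.2317] open 6.267558101229201e-05 0.0 t 17.9
```

```bash
python3 - <<'E'
from h import *
d=np.array([.991,.1357]); e=np.array([-.1357,.991]); h=np.array([.5478,.1388])
for n in("side","wrist"):
    im=ctrl.get_image(n);P=(pts if n=="side" else wpts)(im); X=(P[...,:2]-h)@d;Y=(P[...,:2]-h)@e;Z=P[...,2]-.096
    m=(abs(abs(Y)-.042)<.009)&(X<-.03)&(X>-.15)&(Z>.005)&(Z<.14)&(im["range_z"]>0)
    th=np.arctan2(Z[m],-X[m]); print(n,m.sum(),np.percentile(th,[5,25,50,75,95]) if m.sum() else 0)
E
```

```text
side 362 [0.2702 0.3097 0.3388 0.3595 0.3887]
wrist 3926 [0.3339 0.3584 0.3698 0.3895 0.4376]
```

View pics/s7.png

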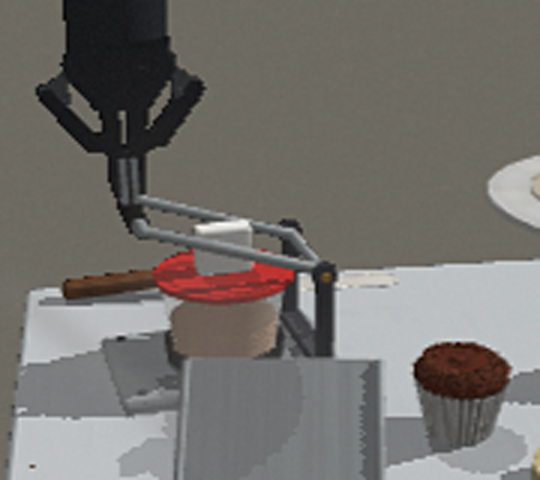

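The bail has come down to about 0.33 rad with the fingertips on top of its grip at crop (130,210). I'll continue to the stop.

{"fn": "send_rows", "kwargs": {"rows": [[0,[0,-0.2,0.72],0],[0,[0,-0.17,0.73],0],[0,[0,-0.12,0.74],0],[0,[0,-0.1,0.74],0],[0,[0,-0.05,0.75],0],[0,[0,0,0.75],0],[0,[0,0,0.3],0],[0,[0,0,0.2],0],[0,[0,0,0],0]]}}

```text
t: 19.18
tool_pos: [0.4007, 0.1161, 0.1074]
tool_rot: [2.066, 2.367, 0.0]
contact_force: [-1.2, -0.1, 0.1]
opening: 0.0004
grip_force: 0.0
```

{"fn": "send_rows", "kwargs": {"rows": [[0,[0,0,0.2],0],[0,[0,0,0.2],0],[0,[0,0,0.1],0],[0,[0,0,0],0]]}}

```text
t: 19.68
tool_pos: [0.401, 0.1161, 0.1046]
tool_rot: [2.066, 2.367, -0.0]
contact_force: [-6.6, -2.0, 11.9]
opening: 0.0
grip_force: 6.2
```

{"fn": "send_rows", "kwargs": {"rows": [[0,[0,0,0.1],0],[0,[0,0,0.1],0],[0,[0,0,0],0],[0,[0,0,0],0]]}}

```text
t: 20.18
tool_pos: [0.4011, 0.1162, 0.1044]
tool_rot: [-2.065, -2.367, 0.001]
contact_force: [-11.7, -1.4, 22.5]
opening: 0.0001
grip_force: 11.1
```

At the stop: force rises with no travel at z = 0.1044, which matches the closed grip top. I'll retreat and verify.

{"fn": "send_rows", "kwargs": {"rows": [[0,[0,0,-0.5],0],[0,[0,0,-2],0],[0,[0,0,-4],0],[0,[0,0,-5],0],[0,[0,-3,-3],0],[0,[0,0,0],0],[0,[0,0,0],0]]}}

```text
t: 21.05
tool_pos: [0.3707, 0.112, 0.2444]
tool_rot: [-2.066, -2.366, 0.001]
contact_force: [0.7, -0.6, 0.3]
opening: -0.0002
grip_force: 0.0
```

```bash
python3 - <<'E'
from h import *
d=np.array([.991,.1357]); e=np.array([-.1357,.991]); h=np.array([.5478,.1388])
for n in("side","wrist"):
    im=ctrl.get_image(n);P=(pts if n=="side" else wpts)(im); X=(P[...,:2]-h)@d;Y=(P[...,:2]-h)@e;Z=P[...,2]
    m=(abs(abs(Y)-.042)<.009)&(X<-.02)&(X>-.15)&(Z>.0925)&(Z<.14)&(im["range_z"]>0)
    for lo,hi in((-.06,-.02),(-.1,-.06),(-.15,-.1)):
        k=m&(X>lo)&(X<hi); print(n,lo,k.sum(),np.percentile(Z[k],[50,90]) if k.any() else 0)
    g=(abs(Y)<.025)&(X<-.138)&(X>-.165)&(Z>.06)&(Z<.14); print("grip top z",np.percentile(Z[g],95) if g.any() else 0)
lid(im,wpts(im),(60,60,460,330)); rel([.4,.12,.2])
E
```

```text
side -0.06 84 [0.0982 0.1006]
side -0.1 81 [0.0976 0.1004]
side -0.15 145 [0.0979 0.1007]
grip top z 0.10462942946281627
wrist -0.06 623 [0.1004 0.1018]
wrist -0.1 722 [0.1004 0.1017]
wrist -0.15 1006 [0.1005 0.102 ]
grip top z 0.10573132449016033
lid n [ 0.0053 -0.0087  0.9999] tilt 0.5828011303880886 az -58.57410813441914 c [0.4654 0.1333 0.0898] 3291
tcp [0.3704 0.112  0.2435] yaw y 7.76 tz [-0.0031 -0.0003 -1.    ] shift cm [0.3947 3.0501 4.3387] turn None
q [ 0.1006 -0.5764  2.1093  0.      1.6118 -0.0349] F [-0.4853  0.1769 -0.2327] open 9.991963088374861e-05 0.0 t 21.15
```

The bail rods are level (z ≈ 0.101 along their full length), the lid is home and the robot is clear.

```bash
python3 -c "
from station import ctrl
print(ctrl.finish_job())"
```

```text
the job is handed in; nothing more can be done
None
```

The job is handed in at about 21 s: the red lid sits level and home on the cup, the bail is pushed down to its stop over it, and the arm stayed clear of the two cupcakes.

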